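# Tidy the hallway console by pushing

## Robot

A 6-joint arm with a two-finger parallel gripper is mounted at the origin on the work surface. World frame = base frame: x ahead of the robot, y to its left, z up, the work surface at z = 0. Lengths are in mm, angles in rad, forces in N, time in s.
With the tool pointing down it reaches from about 350 to 875 mm from the base axis. Payload 4.2 kg.
Tool frame: the origin (TCP) lies at the very end of the fingers, on their centre line; the grasp point (between the pads) lies 19 mm behind it; z points along the fingers, y is the line along which they close (so a half turn about z gives the same grasp; the last joint's range is limited). The gripper opens to 85 mm and grips with 20 to 120 N. Pads are 22 mm wide; open, the fingers measure 114 mm over their backs; the gripper's body (76 mm by 85 mm) begins 54 mm behind the grasp point. The pads swing forward as they close: fully open they stand 13 mm farther back than shut.
Start: joints at [1.383, 0.385, 0.008, 0, -1.194, -0.259], TCP at [270.018, 563.64, 231.312] pointing down, gripper open.
Joint ranges: [-3.14, 3.14], [-1.21, 2.06], [-1.07, 1.41], [-3.16, 2.05], [-2.99, -0.16], [-3.1, 3.1]. Speed limits (rad/s): [2.79, 2.79, 3.14, 3.14, 3.14, 3.14].

## Interface

Orientations are given as a unit quaternion [x, y, z, w].
In Python, from bench import arm, optics gives the robot as it stands. The module is installed in compiled form; this text tells all that it offers.
- The arm moves only by the tool step_arm, never from a script. Its argument "motion" is a list of rows, each an object with "dr": the turn, a rotation vector about the tool's x, y, z in units of 8 degrees (1.0 is 8 degrees), a list of three; "slide": the shift along the tool's x, y, z in mm, a list of three; "jaw": the finger opening in mm, from 0 to 85.4. A call has exactly 8 rows; each row is the pose to reach, as a shift and turn from the pose commanded when the call began, along the tool's axes at that moment; what a row does not reach only later rows make up. A row lasts 1/8 s, in which the tool goes at most 62.5 mm and 10.7 degrees, less where a joint would pass 70% of its speed; a pose out of reach is approached as far as the arm can. A call with a gripper value outside its range is refused whole. The fingers move at their own pace and stop on an object; the grip force is fixed at half the most. Time passes only in rows, so rows that repeat a pose let the fingers close, or fill a call up. It gives the time, the measured TCP pose, the force, the opening and the grip force at its end, in the units of the state.
- arm.read_state(): the state, without advancing time (a new reading comes with each control period).
- optics.get_image(name): name is "scene" or "top"; returns the picture (420x560x3 uint8, blue, green, red); there is no depth.
- optics.camera_info(name): a dict with "camera_matrix" (3x3 intrinsics, pixels), "view" (4x4, takes a point from world to camera coordinates). Camera axes: x right, y up, looking along -z (the intrinsics and any distortion apply to the point x, -y, -z); pixel columns grow to the right and rows downward; lengths in mm; the calibration is good to about 2 mm. A picture is of the moment at which its call begins. camera_info takes no time and is no camera call.
- arm.job_done(): hands the job in; it is judged then, once.
The state is a dict: "clock": time; "joints": joint angles; "joint_vel": joint speeds; "joint_efforts": joint torques, N m; "position": TCP position; "ee_rot": TCP orientation; "contact_force": force on the tool from outside, world axes, zero at the start; "wrist_torque": the same for the moment, N m; "gripper_width": finger opening in mm; "grasp_force": force on a finger pad.
Only numpy, scipy, OpenCV 4.12 (cv2) and the standard library are available. Lean on these libraries where they do the work, as an engineer would, in place of code of your own. Each camera call takes 0.05 s, during which the arm holds its last target. There are 200 camera calls.

## Task

Tidy the hallway console by pushing things along its top with the fingers: push the terracotta key dish until it sits wholly on the round dark mark, no part of it reaching past the mark's edge, and push the empty blue receipt clip, jaws first, until its whole jaw edge rests flush against the front of the aluminium organiser, within the organiser's width. Either may come first; never lift or tip the dish or the clip, and leave the white bird, the chrome bottle opener and the amber jar where they are.

Things in the scene. Friction and masses are not known exactly. Their poses are not given: they have to be found in the camera images.
- dish: Loose terracotta key dish, round and open, empty, about 0.3 kg, slides on the console. Outer diameter 88 mm at the foot, 104 mm at 12 mm height, 110 mm at the rim; 28 mm high; wall 5 mm, inner floor 6 mm above the console (so the hollow is about 94 mm across 12 mm up, 100 mm at the rim). Origin: centre of the underside, z up.
- mark: Round dark walnut mark, 140 mm in diameter, flush with the pale console top (nothing to feel or bump into). Origin: its centre, on the console top. It has no direction worth knowing.
- clip: Loose blue plastic spring clip lying flat, about 0.15 kg: 70 mm along its x, 30 mm high. The jaw end (+x) is a straight upright face 90 mm wide along y and 30 mm high, 35 mm from the origin; the tail end (-x) is a straight upright edge 60 mm wide and 22 mm high, 35 mm from the origin, good to push on. It is rigid: it does not open. Origin: centre of the underside, x from tail to jaws, z up.
- clip_jaw_left (a point): The left (+y) end of the clip's jaw face: 35 mm along +x, 45 mm along +y and 15 mm up from the clip's origin.
- clip_jaw_right (a point): The right (-y) end of the clip's jaw face: 35 mm along +x, 45 mm along -y and 15 mm up from the clip's origin.
- organiser: Aluminium two-step stacking tier organiser, fixed to the console, 240 mm wide along y and 190 mm deep along +x. Its front face is an upright plane 42 mm high; the upper tier, 100 mm high in all, stands 80 mm further back. Origin: foot of the front face, at the middle of its width; x points into the organiser, away from the front face, so the face is the plane x = 0; y along the face.
- bird: Loose white ceramic bird figurine, 44 mm across the body, about 75 mm from beak to tail, 63 mm high. Origin: centre of the underside; beak to -x. Leave alone.
- opener: Loose chrome bottle opener lying flat, 126 mm long along its x, 42 mm wide at the ring (+x end), 8 mm high. Origin: underside, roughly the middle of its length. Leave alone.
- jar: Loose amber glass jar with a white lid, 56 mm in diameter, 50 mm high. Origin: centre of the underside. Leave alone.
Things that resemble listed ones, but are neither listed nor needed, are in the scene too. There is more than one size of the clip; the one meant has the size given above.

How it is judged (in metres and radians):
At the end, for the whole second after the job is handed in: The dish stands flat with its centre within 15 mm of the mark's centre; the clip lies flat with both ends of its jaw face within 5 mm of the organiser's front face and within the face's width (2 mm over at most); both are at rest; bird, opener and jar are each within 15 mm of where they started (horizontal distance between dish and mark below 0.015 m and height (world z) of each of dish, clip below 0.004 m and angle between each of dish, clip's own z axis and vertical below 0.05 rad and linear speed of each of dish, clip below 0.01 m/s and x of clip_jaw_left in the frame of organiser between -0.005 and 0.005 m and x of clip_jaw_right in the frame of organiser between -0.005 and 0.005 m and y of clip_jaw_left in the frame of organiser below 0.122 m and y of clip_jaw_right in the frame of organiser above -0.122 m and distance of each of bird, opener, jar from where it was at the start of the episode below 0.015 m); the robot touches nothing.
It fails at once if the dish is lifted or tipped (height (world z) of dish above 0.01 m or angle between dish's own z axis and vertical above 0.25 rad).
It fails at once if the clip is lifted or tipped (height (world z) of clip above 0.01 m or angle between clip's own z axis and vertical above 0.25 rad).
It fails at once if the bird is shifted by more than 15 mm or tipped (distance of bird from where it was at the start of the episode above 0.015 m or angle between bird's own z axis and vertical above 0.3 rad).
It fails at once if the opener is shifted by more than 15 mm or tipped (distance of opener from where it was at the start of the episode above 0.015 m or angle between opener's own z axis and vertical above 0.3 rad).
It fails at once if the jar is shifted by more than 15 mm or tipped (distance of jar from where it was at the start of the episode above 0.015 m or angle between jar's own z axis and vertical above 0.3 rad).
It also fails if it takes over 58 s, if anything falls off the work surface, if the arm or the gripper's body presses on something with over 40 N, if the wrist force passes 120 N, or if a joint passes its speed limit or range.

## Working session

There is one attempt and no reset: what is moved stays moved. The work goes in short steps, Python scripts to look and compute and a tool call to move; the robot and the scene stay as the last step left them, time stands still between calls to the robot, and variables do not carry over. Pictures are saved under pics/ and viewed, at most 10 in all, crops included, and the job is handed in when it is done.

Besides the shell and the picture viewer there is one more tool, called after "Emit:" by a JSON object that holds its "name" and its "arguments". step_arm: Moves the arm, as the interface text tells. Its arguments: {"type":"object","properties":{"motion":{"type":"array","items":{"type":"object","properties":{"dr":{"type":"array","items":{"type":"number"}},"slide":{"type":"array","items":{"type":"number"}},"jaw":{"type":"number"}}}}},"required":["motion"]}

```bash
mkdir -p pics; python3 - <<'E'
from bench import arm, optics
import cv2
for n in ("scene","top"):
    cv2.imwrite(f"pics/{n}0.png",cv2.resize(optics.get_image(n),(800,600),interpolation=cv2.INTER_CUBIC))
    i=optics.camera_info(n);print(n,i)
s=arm.read_state();print(s)
E
```

```text
scene {'camera_matrix': array([[392.36850021,   0.        , 276.51032502],
       [  0.        , 392.36850021, 198.24688474],
       [  0.        ,   0.        ,   1.        ]]), 'view': array([[ 2.10600444e-01,  9.77556637e-01, -5.52039225e-03,
        -9.92754694e+01],
       [-5.37026649e-01,  1.20409574e-01,  8.34927489e-01,
         2.14728753e+02],
       [ 8.16853617e-01, -1.72871502e-01,  5.50332275e-01,
        -1.54226747e+03],
       [ 0.00000000e+00,  0.00000000e+00,  0.00000000e+00,
         1.00000000e+00]])}
top {'camera_matrix': array([[485.599273  ,   0.        , 273.3503247 ],
       [  0.        , 485.599273  , 208.89173149],
       [  0.        ,   0.        ,   1.        ]]), 'view': array([[ 5.58400231e-03, -9.99859067e-01, -1.58324257e-02,
         7.20750703e+00],
       [ 9.94469111e-01,  3.89193720e-03,  1.04957329e-01,
        -4.80364075e+02],
       [-1.04880918e-01, -1.63309403e-02,  9.94350689e-01,
        -1.15962136e+03],
       [ 0.00000000e+00,  0.00000000e+00,  0.00000000e+00,
         1.00000000e+00]])}
{'clock': 0.1, 'joints': array([ 1.38258841e+00,  3.85468448e-01,  6.74653307e-03, -4.38026629e-04,
       -1.19402225e+00, -2.58585459e-01]), 'joint_vel': array([ 0.00028988, -0.00307442,  0.00331652,  0.00215349,  0.00074296,
       -0.00140968]), 'joint_efforts': array([-3.52616762e-04, -3.93321741e+01,  1.88928258e+01,  4.19785872e+00,
       -2.59415712e-03,  3.64212553e-06]), 'position': array([269.81110648, 563.16681076, 230.33106034]), 'ee_rot': array([ 9.75132182e-01, -2.21621837e-01, -1.69182397e-04,  9.80477666e-04]), 'contact_force': array([-0.00841958, -0.51509681, -0.13420659]), 'wrist_torque': array([-0.0115369 ,  0.01305602, -0.06562925]), 'grasp_force': 0.0, 'gripper_width': 85.75238571599223}
```

View pics/top0.png

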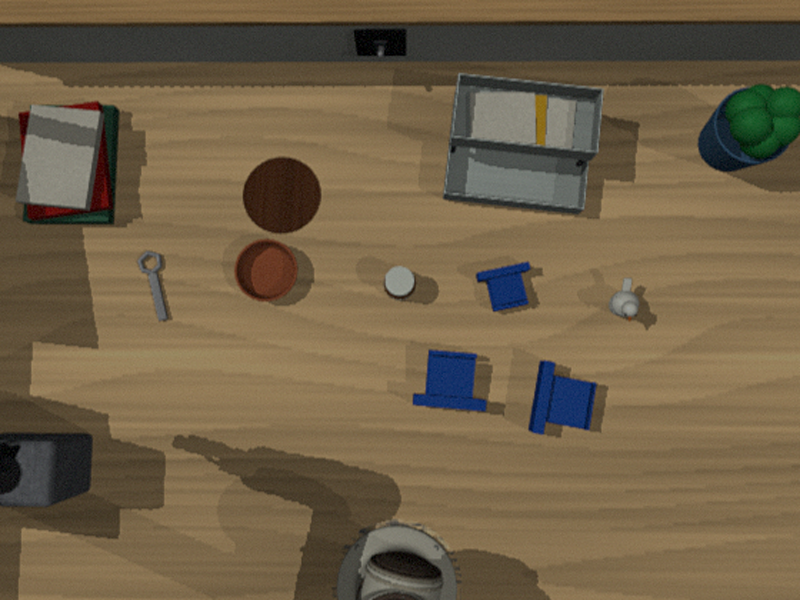

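View pics/scene0.png

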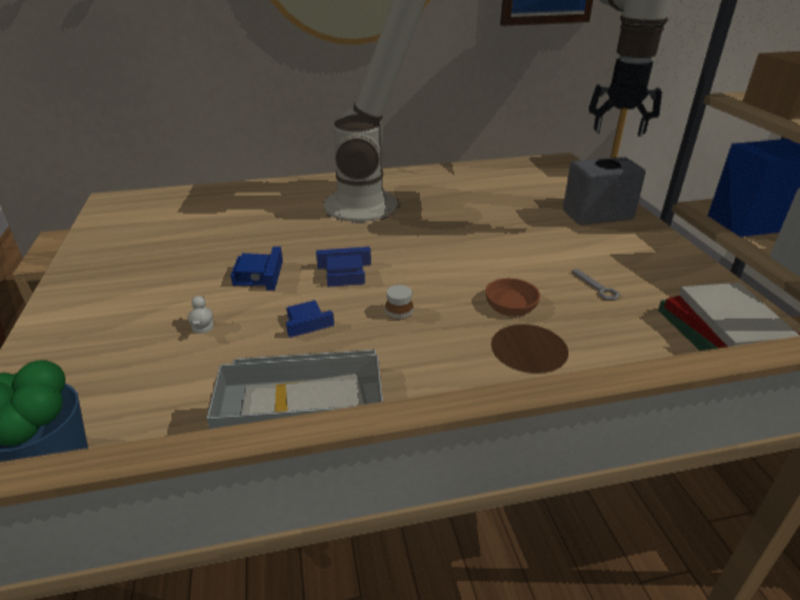

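The top view shows the mark at about (282,195), the dish at (267,270) and the organiser front running from (445,197) to (583,212). The small clip at (505,287) is the size given. The other two clips are about 125 mm wide, so they are decoys. I'll enlarge the clip and organiser area and the dish and mark area.

```bash
cat > h.py <<'E'
import numpy as np, cv2
from bench import arm, optics
def w(u,v,z,n="top"):
    i=optics.camera_info(n);K=i["camera_matrix"];V=i["view"]
    d=np.linalg.inv(K)@[u,v,1]; d=np.array([d[0],-d[1],-d[2]])
    R=V[:3,:3];c=-R.T@V[:3,3];r=R.T@d
    return (c+r*(z-c[2])/r[2])[:2]
def crop(im,x0,y0,wd,ht,s,name):
    cv2.imwrite(name,cv2.resize(im[y0:y0+ht,x0:x0+wd],None,fx=s,fy=s,interpolation=cv2.INTER_CUBIC))
E
python3 - <<'E'
from h import *
im=optics.get_image("top"); cv2.imwrite("pics/raw.png",im)
crop(im,300,120,130,100,6,"pics/c1.png")
crop(im,160,100,80,120,5,"pics/c2.png")
E
```

```text
(no output)
```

View pics/c1.png

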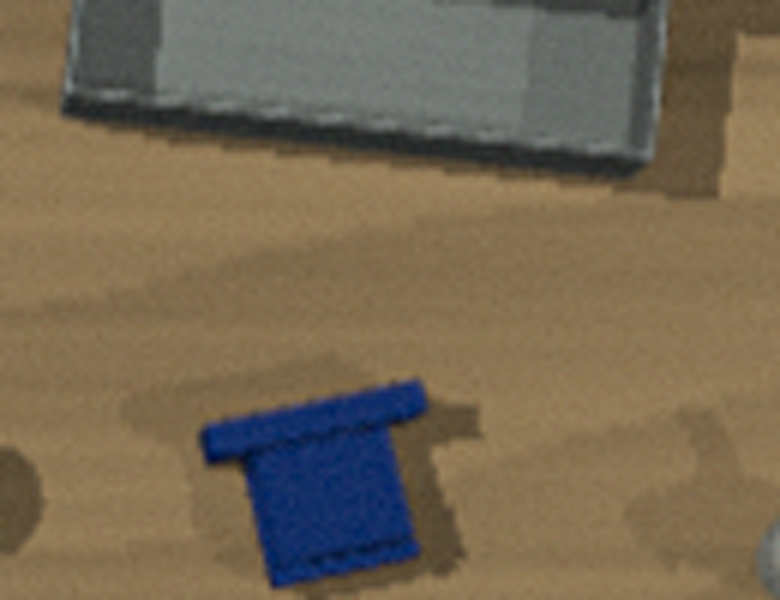

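View pics/c2.png

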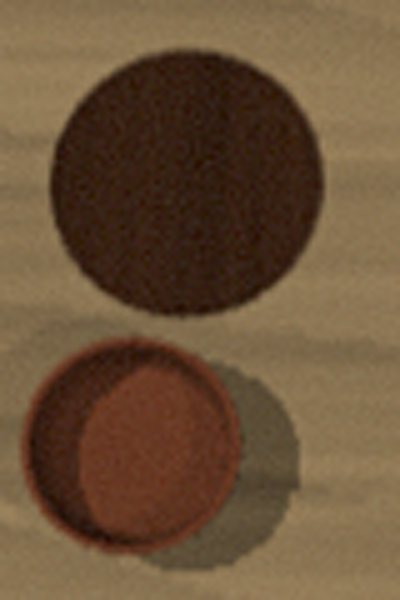

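The crops put the mark at (187,183) and the dish rim centre at (131,445). The clip's jaw edge runs (201,427)–(420,380), with the tail at (275,588)–(418,555). The organiser foot runs (63,115)–(640,178).

```bash
cat >> h.py <<'E'
def cw(u,v,z,x0,y0,s): return w(x0+(u+.5)/s-.5,y0+(v+.5)/s-.5,z)
E
python3 - <<'E'
from h import *
np.set_printoptions(precision=1,suppress=True)
V=optics.camera_info("top")["view"];print("cam",-V[:3,:3].T@V[:3,3])
c2=(160,100,5);c1=(300,120,6)
print("mark",cw(187.5,183,0,*c2),"dish",cw(131.5,445.5,28,*c2),"w",cw(22,445,28,*c2)-cw(241,445,28,*c2))
L=cw(201,427,30,*c1);R=cw(420,380,30,*c1)
d=L-R;yaw=np.arctan2(-d[0],d[1]);f=np.array([np.cos(yaw),np.sin(yaw)]);c=(L+R)/2-35*f
print("jaw",L,R,np.linalg.norm(d),"yaw",np.degrees(yaw),"clip c",c)
TL,TR=cw(275,588,0,*c1),cw(418,555,0,*c1);print("tail z0",TL,TR,(TL+TR)/2+35*f, np.linalg.norm(TL-TR))
TL,TR=cw(275,588,22,*c1),cw(418,555,22,*c1);print("tail z22",(TL+TR)/2+35*f,np.linalg.norm(TL-TR))
for a,b,z in(((63,115),(640,178),0),((70,95),(653,160),42)):
    A=cw(*a,z,*c1);B=cw(*b,z,*c1);d=A-B;y=np.arctan2(-d[0],d[1]);print("org",A,B,np.linalg.norm(d),np.degrees(y),(A+B)/2)
print("jar",w(400*.7,282*.7,50),"bird",w(625*.7,303*.7,30),"big tails",w(430*.7,350*.7,30),w(475*.7,352*.7,30))
from scipy.spatial.transform import Rotation as Ro
s=arm.read_state();print(s["position"],Ro.from_quat(s["ee_rot"]).as_matrix())
E
```

```text
cam [ 356.    -9.9 1203.6]
mark [667.8 204.6] dish [529.  224.2] w [ -0.3 107.7]
jaw [ 524.8 -135.8] [ 544.4 -224.7] 91.0402185458837 yaw 12.408955899712046 clip c [ 500.4 -187.8]
tail z0 [ 462.  -169.1] [ 476.  -228.3] [ 503.2 -191.2] 60.80888823473534
tail z22 [ 501.1 -187.7] 59.69739507677611
org [661.7 -82. ] [ 635.1 -323.4] 242.9248526889799 -6.281632176082987 [ 648.4 -202.7]
org [659.3 -82.3] [ 632.8 -317.9] 237.07421488047007 -6.42676170485017 [ 646.1 -200.1]
jar [505.5  -6.7] bird [ 473.6 -387.2] big tails [392.6 -57.7] [ 389.6 -133.4]
[269.8 563.3 230.5] [[ 0.9 -0.4 -0. ]
 [-0.4 -0.9 -0. ]
 [ 0.   0.  -1. ]]
```

Emit:
{"name": "step_arm", "arguments": {"motion": [{"dr": [0, 0, 0], "slide": [48, 24, 10], "jaw": 50}, {"dr": [0, 0, 0], "slide": [95, 48, 25], "jaw": 50}, {"dr": [0, 0, 0], "slide": [143, 72, 45], "jaw": 50}, {"dr": [0, 0, 0], "slide": [190, 97, 65], "jaw": 50}, {"dr": [0, 0, 0], "slide": [238, 121, 85], "jaw": 50}, {"dr": [0, 0, 0], "slide": [286, 145, 105], "jaw": 50}, {"dr": [0, 0, 0], "slide": [333, 170, 125], "jaw": 50}, {"dr": [0, 0, 0], "slide": [380, 194, 140], "jaw": 50}]}}

```text
clock: 1.15
position: [529.4, 222.8, 90.2]
ee_rot: [0.975, -0.221, -0.0, 0.0]
contact_force: [1.4, 0.7, 0.9]
gripper_width: 49.8
grasp_force: 0.0
```

Emit:
{"name": "step_arm", "arguments": {"motion": [{"dr": [0, 0, 0], "slide": [0, 0, 20], "jaw": 50}, {"dr": [0, 0, 0], "slide": [0, 0, 40], "jaw": 50}, {"dr": [0, 0, 0], "slide": [0, 0, 52], "jaw": 50}, {"dr": [0, 0, 0], "slide": [0, 0, 60], "jaw": 50}, {"dr": [0, 0, 0], "slide": [0, 0, 66], "jaw": 50}, {"dr": [0, 0, 0], "slide": [0, 0, 72], "jaw": 50}, {"dr": [0, 0, 0], "slide": [0, 0, 76], "jaw": 50}, {"dr": [0, 0, 0], "slide": [0, 0, 76], "jaw": 50}]}}

```text
clock: 2.15
position: [528.8, 224.5, 15.2]
ee_rot: [0.975, -0.222, -0.0, 0.0]
contact_force: [-0.2, -0.4, -0.6]
gripper_width: 50.3
grasp_force: 0.0
```

```bash
python3 - <<'E'
from h import *
im=optics.get_image("scene"); crop(im,310,150,130,110,6,"pics/d1.png")
print(arm.read_state()["contact_force"])
E
```

```text
[-0.09642771 -0.2509632  -0.2669064 ]
```

View pics/d1.png

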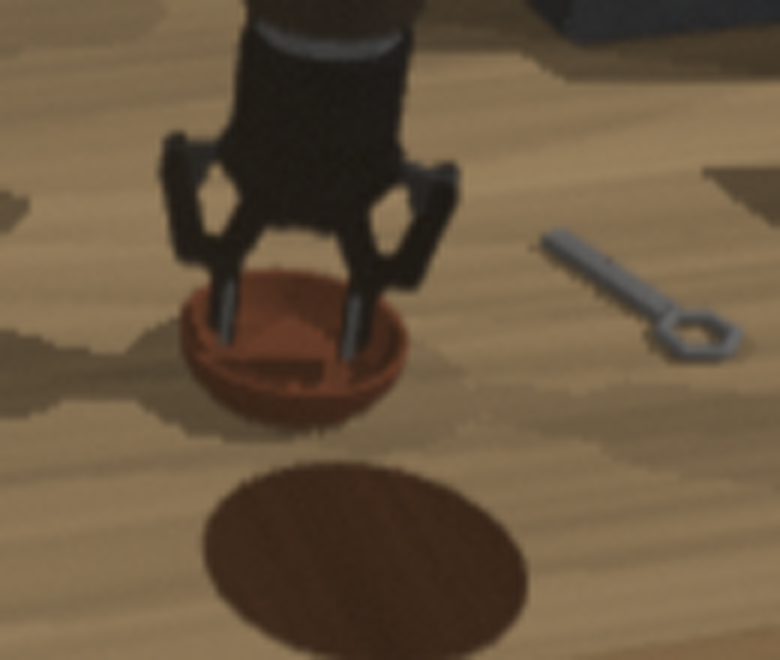

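The fingers stand inside the hollow without touching it, with the tips at about (228,340) and (348,358). I'll square up to the push direction, widen the fingers slightly and push with the inner wall.

Emit:
{"name": "step_arm", "arguments": {"motion": [{"dr": [0, 0, -1.1], "slide": [0, 0, 0], "jaw": 55}, {"dr": [0, 0, -2.2], "slide": [0, 0, 0], "jaw": 55}, {"dr": [0, 0, -2.2], "slide": [7, -2, 0], "jaw": 55}, {"dr": [0, 0, -2.2], "slide": [16, -5, 0], "jaw": 55}, {"dr": [0, 0, -2.2], "slide": [28, -9, 0], "jaw": 55}, {"dr": [0, 0, -2.2], "slide": [42, -13, 0], "jaw": 55}, {"dr": [0, 0, -2.2], "slide": [56, -18, 0], "jaw": 55}, {"dr": [0, 0, -2.2], "slide": [70, -22, 0], "jaw": 55}]}}

```text
clock: 3.2
position: [601.0, 213.5, 15.2]
ee_rot: [0.998, -0.07, -0.002, 0.001]
contact_force: [-5.0, 1.4, 5.3]
gripper_width: 54.8
grasp_force: 3.0
```

Emit:
{"name": "step_arm", "arguments": {"motion": [{"dr": [0, 0, 0], "slide": [12, 0, 0], "jaw": 55}, {"dr": [0, 0, 0], "slide": [24, 0, 0], "jaw": 55}, {"dr": [0, 0, 0], "slide": [36, 0, 0], "jaw": 55}, {"dr": [0, 0, 0], "slide": [48, 0, 0], "jaw": 55}, {"dr": [0, 0, 0], "slide": [58, 0, 0], "jaw": 55}, {"dr": [0, 0, 0], "slide": [66, 0, 0], "jaw": 55}, {"dr": [0, 0, 0], "slide": [72, 0, 0], "jaw": 55}, {"dr": [0, 0, 0], "slide": [72, 0, 0], "jaw": 55}]}}

```text
clock: 4.2
position: [673.2, 203.7, 15.3]
ee_rot: [0.998, -0.07, -0.0, 0.0]
contact_force: [-3.2, -0.5, 2.1]
gripper_width: 55.0
grasp_force: 2.0
```

```bash
cat >> h.py <<'E'
def pic2(name):
    im=optics.get_image("scene"); crop(im,310,170,130,110,6,name)
E
python3 - <<'E'
from h import *
im=optics.get_image("top"); crop(im,160,90,80,120,5,"pics/c3.png")
E
```

```text
(no output)
```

View pics/c3.png

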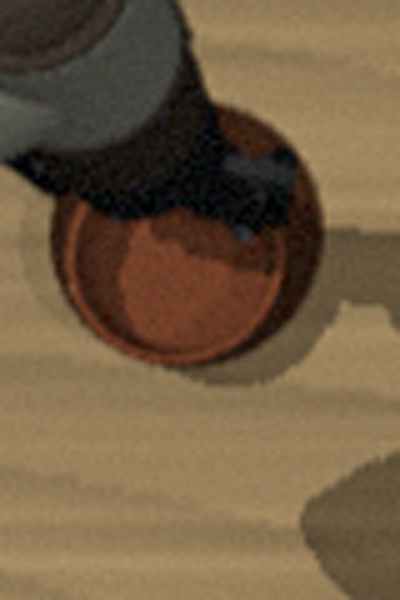

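The dish rim spans columns 66–286 with its lower edge at row 366. Its centre is about (648.5,202), some 19 mm short of the mark, so I'll push on by that much.

Emit:
{"name": "step_arm", "arguments": {"motion": [{"dr": [0, 0, 0], "slide": [3, -2, 0], "jaw": 55}, {"dr": [0, 0, 0], "slide": [6, -4, 0], "jaw": 55}, {"dr": [0, 0, 0], "slide": [9, -5, 0], "jaw": 55}, {"dr": [0, 0, 0], "slide": [12, -5, 0], "jaw": 55}, {"dr": [0, 0, 0], "slide": [15, -5, 0], "jaw": 55}, {"dr": [0, 0, 0], "slide": [17, -5, 0], "jaw": 55}, {"dr": [0, 0, 0], "slide": [19, -5, 0], "jaw": 55}, {"dr": [0, 0, 0], "slide": [16, -5, 0], "jaw": 50}]}}

```text
clock: 5.25
position: [690.9, 207.0, 15.3]
ee_rot: [0.998, -0.07, 0.002, -0.001]
contact_force: [0.8, -0.3, 0.3]
gripper_width: 49.8
grasp_force: 0.0
```

Emit:
{"name": "step_arm", "arguments": {"motion": [{"dr": [0, 0, 0], "slide": [-3, 0, -8], "jaw": 50}, {"dr": [0, 0, 0], "slide": [-3, 0, -20], "jaw": 50}, {"dr": [0, 0, 0], "slide": [-3, 0, -40], "jaw": 50}, {"dr": [0, 0, 0], "slide": [-3, 0, -70], "jaw": 50}, {"dr": [0, 0, 0], "slide": [-40, 10, -95], "jaw": 50}, {"dr": [0, 0, 0], "slide": [-90, 30, -105], "jaw": 40}, {"dr": [0, 0, 0], "slide": [-140, 60, -105], "jaw": 25}, {"dr": [0, 0, 0], "slide": [-180, 90, -105], "jaw": 25}]}}

```text
clock: 6.25
position: [497.4, 142.4, 122.2]
ee_rot: [0.998, -0.069, 0.001, -0.001]
contact_force: [0.6, -0.2, -0.0]
gripper_width: 24.6
grasp_force: 0.0
```

```bash
python3 - <<'E'
from h import *
from scipy.spatial.transform import Rotation as Ro
im=optics.get_image("top"); crop(im,160,90,80,120,5,"pics/c4.png")
s=arm.read_state();print(s["position"],Ro.from_quat(s["ee_rot"]).as_euler("xyz",True))
E
```

```text
[490.32883694 138.31146751 121.04635052] [179.88597597   0.31820668  -8.10543593]
```

View pics/c4.png

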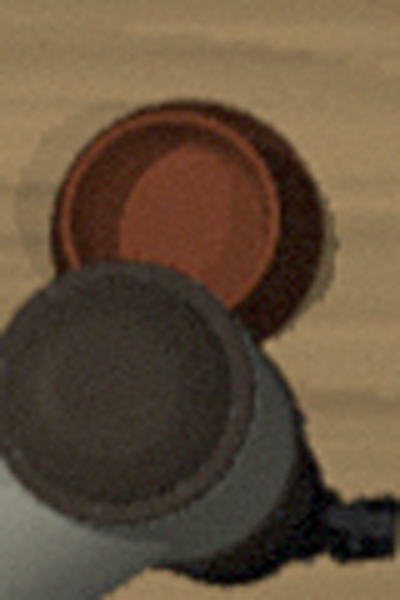

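The dish rim spans columns 60–281 with its top at row 108. Its centre is about (666,205), 2 mm from the mark's centre, so the dish is done. Next I'll go behind the clip's tail.

Emit:
{"name": "step_arm", "arguments": {"motion": [{"dr": [0, 0, -0.3], "slide": [0, 40, 0], "jaw": 25}, {"dr": [0, 0, -0.7], "slide": [0, 85, 0], "jaw": 25}, {"dr": [0, 0, -1.1], "slide": [0, 130, 0], "jaw": 25}, {"dr": [0, 0, -1.5], "slide": [0, 175, 0], "jaw": 25}, {"dr": [0, 0, -1.9], "slide": [0, 220, 5], "jaw": 25}, {"dr": [0, 0, -2.3], "slide": [0, 265, 10], "jaw": 25}, {"dr": [0, 0, -2.56], "slide": [-1, 310, 15], "jaw": 25}, {"dr": [0, 0, -2.56], "slide": [-1, 343, 20], "jaw": 25}]}}

```text
clock: 7.3
position: [450.6, -198.7, 101.8]
ee_rot: [0.994, 0.108, 0.002, 0.001]
contact_force: [0.4, 0.2, 0.4]
gripper_width: 24.7
grasp_force: 0.0
```

Emit:
{"name": "step_arm", "arguments": {"motion": [{"dr": [0, 0, 0], "slide": [0, 0, 25], "jaw": 25}, {"dr": [0, 0, 0], "slide": [0, 0, 50], "jaw": 25}, {"dr": [0, 0, 0], "slide": [0, 0, 70], "jaw": 25}, {"dr": [0, 0, 0], "slide": [0, 0, 80], "jaw": 25}, {"dr": [0, 0, 0], "slide": [0, 0, 86], "jaw": 25}, {"dr": [0, 0, 0], "slide": [0, 0, 90], "jaw": 25}, {"dr": [0, 0, 0], "slide": [0, 0, 92], "jaw": 25}, {"dr": [0, 0, 0], "slide": [0, 0, 92], "jaw": 25}]}}

```text
clock: 8.3
position: [450.1, -196.8, 8.5]
ee_rot: [0.994, 0.109, 0.0, 0.0]
contact_force: [-1.0, 1.0, 0.4]
gripper_width: 25.0
grasp_force: 0.0
```

```bash
python3 - <<'E'
from h import *
im=optics.get_image("scene"); crop(im,140,160,130,110,6,"pics/e1.png")
E
```

```text
(no output)
```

View pics/e1.png

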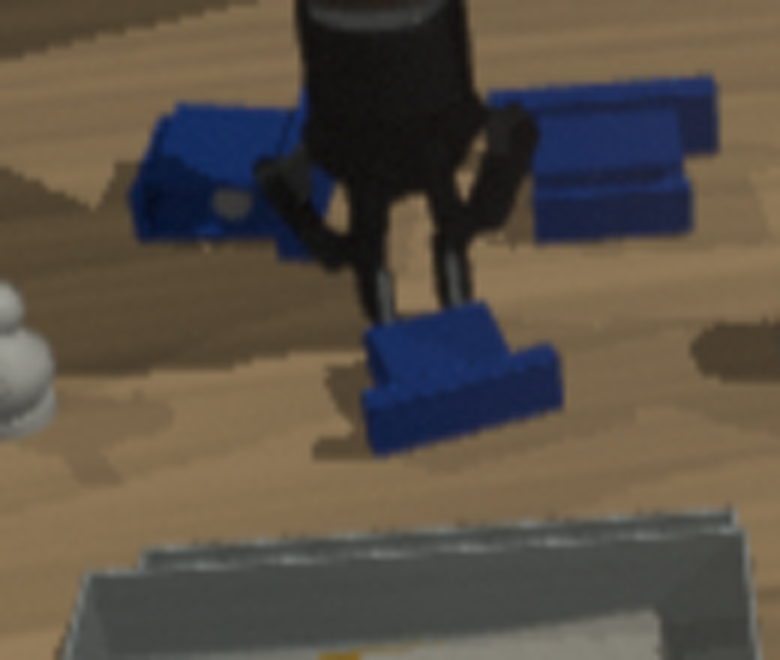

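The fingertips at about (380,320) and (455,300) stand just behind the clip's tail, inside its width and aligned with it. I'll push along an arc that turns the clip clockwise.

Emit:
{"name": "step_arm", "arguments": {"motion": [{"dr": [0, 0, 0], "slide": [5, 0, 0], "jaw": 25}, {"dr": [0, 0, 0.08], "slide": [10, 0, 0], "jaw": 25}, {"dr": [0, 0, 0.25], "slide": [18, 0.2, 0], "jaw": 25}, {"dr": [0, 0, 0.42], "slide": [26, 0.6, 0], "jaw": 25}, {"dr": [0, 0, 0.61], "slide": [35, 1.2, 0], "jaw": 25}, {"dr": [0, 0, 0.8], "slide": [44, 2.1, 0], "jaw": 25}, {"dr": [0, 0, 0.99], "slide": [53, 3.3, 0], "jaw": 25}, {"dr": [0, 0, 1.17], "slide": [61, 4.5, 0], "jaw": 25}]}}

```text
clock: 9.35
position: [511.2, -188.0, 8.2]
ee_rot: [1.0, 0.026, 0.0, 0.0]
contact_force: [-0.6, -0.3, 1.3]
gripper_width: 25.2
grasp_force: 0.4
```

Emit:
{"name": "step_arm", "arguments": {"motion": [{"dr": [0, 0, 0.18], "slide": [7, 0.1, 0], "jaw": 25}, {"dr": [0, 0, 0.35], "slide": [14, 0.3, 0], "jaw": 25}, {"dr": [0, 0, 0.52], "slide": [21, 0.8, 0], "jaw": 25}, {"dr": [0, 0, 0.69], "slide": [28, 1.4, 0], "jaw": 25}, {"dr": [0, 0, 0.86], "slide": [35, 2.1, 0], "jaw": 25}, {"dr": [0, 0, 1.0], "slide": [40, 2.8, 0], "jaw": 25}, {"dr": [0, 0, 1.1], "slide": [44, 3.3, 0], "jaw": 25}, {"dr": [0, 0, 1.17], "slide": [46, 3.7, 0], "jaw": 25}]}}

```text
clock: 10.35
position: [556.7, -189.2, 8.3]
ee_rot: [0.998, -0.055, -0.0, -0.0]
contact_force: [-1.3, 0.6, -0.9]
gripper_width: 25.2
grasp_force: 0.4
```

```bash
python3 - <<'E'
from h import *
im=optics.get_image("top"); crop(im,300,120,130,100,6,"pics/f1.png")
E
```

```text
(no output)
```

View pics/f1.png

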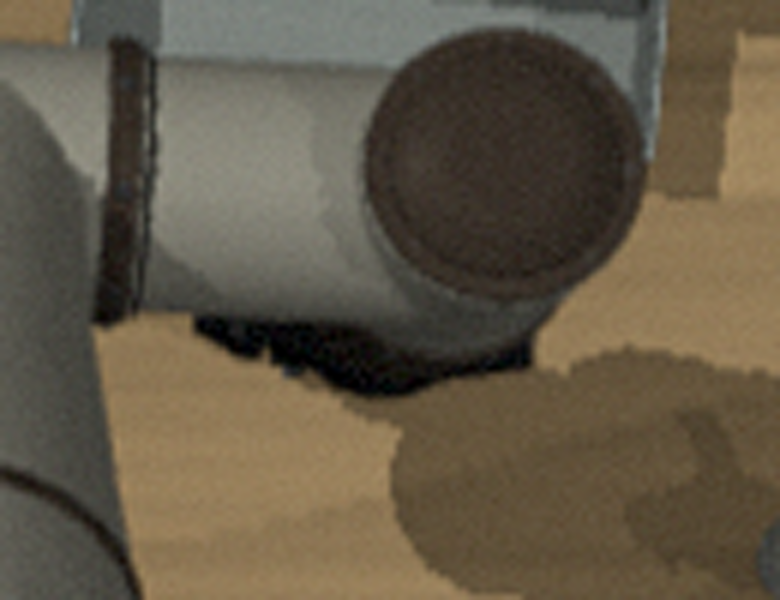

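The arm hides the clip from above. I'll close the last few millimetres slowly, by force.

Emit:
{"name": "step_arm", "arguments": {"motion": [{"dr": [0, 0, 0], "slide": [1, 0, 0], "jaw": 25}, {"dr": [0, 0, 0], "slide": [2, 0, 0], "jaw": 25}, {"dr": [0, 0, 0], "slide": [3, 0, 0], "jaw": 25}, {"dr": [0, 0, 0], "slide": [4, 0, 0], "jaw": 25}, {"dr": [0, 0, 0], "slide": [5, 0, 0], "jaw": 25}, {"dr": [0, 0, 0], "slide": [6, 0, 0], "jaw": 25}, {"dr": [0, 0, 0], "slide": [7, 0, 0], "jaw": 25}, {"dr": [0, 0, 0], "slide": [8, 0, 0], "jaw": 25}]}}

```text
clock: 11.4
position: [564.5, -190.1, 8.3]
ee_rot: [0.999, -0.054, -0.0, 0.0]
contact_force: [-1.1, 0.2, 0.4]
gripper_width: 24.7
grasp_force: 0.6
```

Emit:
{"name": "step_arm", "arguments": {"motion": [{"dr": [0, 0, 0], "slide": [0.5, 0, 0], "jaw": 25}, {"dr": [0, 0, 0], "slide": [1, 0, 0], "jaw": 25}, {"dr": [0, 0, 0], "slide": [1.5, 0, 0], "jaw": 25}, {"dr": [0, 0, 0], "slide": [2, 0, 0], "jaw": 25}, {"dr": [0, 0, 0], "slide": [2.5, 0, 0], "jaw": 25}, {"dr": [0, 0, 0], "slide": [3, 0, 0], "jaw": 25}, {"dr": [0, 0, 0], "slide": [3, 0, 0], "jaw": 25}, {"dr": [0, 0, 0], "slide": [3, 0, 0], "jaw": 25}]}}

```text
clock: 12.4
position: [566.1, -190.3, 8.3]
ee_rot: [0.999, -0.055, -0.001, -0.0]
contact_force: [-4.9, 1.5, 3.5]
gripper_width: 25.0
grasp_force: 2.6
```

Contact with the organiser shows at about the predicted place. I'll press a little more to bring the jaw edge flush.

Emit:
{"name": "step_arm", "arguments": {"motion": [{"dr": [0, 0, 0], "slide": [0.5, 0, 0], "jaw": 25}, {"dr": [0, 0, 0], "slide": [1, 0, 0], "jaw": 25}, {"dr": [0, 0, 0], "slide": [1.5, 0, 0], "jaw": 25}, {"dr": [0, 0, 0], "slide": [2, 0, 0], "jaw": 25}, {"dr": [0, 0, 0], "slide": [2.5, 0, 0], "jaw": 25}, {"dr": [0, 0, 0], "slide": [3, 0, 0], "jaw": 25}, {"dr": [0, 0, 0], "slide": [3, 0, 0], "jaw": 25}, {"dr": [0, 0, 0], "slide": [3, 0, 0], "jaw": 25}]}}

```text
clock: 13.4
position: [566.1, -190.3, 8.1]
ee_rot: [0.998, -0.055, -0.005, -0.0]
contact_force: [-9.1, 3.4, 8.8]
gripper_width: 25.0
grasp_force: 5.3
```

The TCP did not advance at all, so the clip is seated. I'll back off, rise clear and check.

Emit:
{"name": "step_arm", "arguments": {"motion": [{"dr": [0, 0, 0], "slide": [-3, 0, 0], "jaw": 25}, {"dr": [0, 0, 0], "slide": [-10, 0, 0], "jaw": 25}, {"dr": [0, 0, 0], "slide": [-25, 0, 0], "jaw": 25}, {"dr": [0, 0, 0], "slide": [-40, 0, -5], "jaw": 25}, {"dr": [0, 0, 0], "slide": [-55, 0, -40], "jaw": 25}, {"dr": [0, 0, 0], "slide": [-70, 0, -80], "jaw": 25}, {"dr": [0, 0, 0], "slide": [-85, 0, -120], "jaw": 25}, {"dr": [0, 0, 0], "slide": [-100, 0, -150], "jaw": 25}]}}

```text
clock: 14.4
position: [471.3, -179.9, 160.7]
ee_rot: [0.999, -0.054, 0.002, 0.0]
contact_force: [0.3, 0.2, 0.8]
gripper_width: 25.1
grasp_force: 0.0
```

Emit:
{"name": "step_arm", "arguments": {"motion": [{"dr": [0, 0, 0], "slide": [-10, -30, -10], "jaw": 25}, {"dr": [0, 0, 0], "slide": [-20, -65, -20], "jaw": 25}, {"dr": [0, 0, 0], "slide": [-30, -100, -30], "jaw": 25}, {"dr": [0, 0, 0], "slide": [-40, -135, -30], "jaw": 25}, {"dr": [0, 0, 0], "slide": [-45, -170, -30], "jaw": 25}, {"dr": [0, 0, 0], "slide": [-45, -200, -30], "jaw": 25}, {"dr": [0, 0, 0], "slide": [-45, -220, -30], "jaw": 25}, {"dr": [0, 0, 0], "slide": [-45, -220, -30], "jaw": 25}]}}

```text
clock: 15.4
position: [450.5, 44.7, 188.8]
ee_rot: [0.999, -0.053, 0.001, -0.0]
contact_force: [0.2, -0.1, 0.6]
gripper_width: 24.8
grasp_force: 0.0
```

```bash
python3 - <<'E'
from h import *
im=optics.get_image("top"); cv2.imwrite("pics/raw2.png",im)
a=cv2.resize(im[125:185,300:430],None,fx=6,fy=6,interpolation=cv2.INTER_CUBIC)
b=cv2.resize(im[95:165,140:400],None,fx=3,fy=3,interpolation=cv2.INTER_CUBIC)
o=np.zeros((600,780,3),np.uint8);o[:360]=a;o[360:570]=b[:,:780];cv2.imwrite("pics/g.png",o)
E
```

```text
(no output)
```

View pics/g.png

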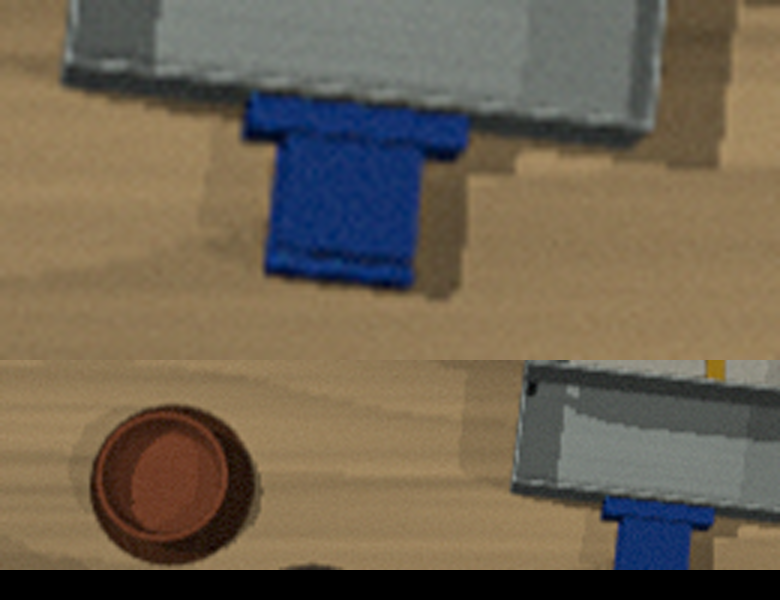

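The jaw edge (250,92)–(468,115) lies parallel to the organiser's front and against it, near the middle of its width. The dish rim is centred at about (162,475) on the mark. I'll confirm the numbers and check that the bystanders haven't moved, then hand in if they hold.

```bash
python3 - <<'E'
from h import *
d=cw(162,115,28,140,95,3);m=np.array([667.8,204.6])
A=cw(70,65,42,300,125,6);B=cw(653,130,42,300,125,6);L=cw(250,92,30,300,125,6);R=cw(468,115,30,300,125,6)
y=(A-B)/np.linalg.norm(A-B);n=np.array([y[1],-y[0]])
print("dish",d,np.linalg.norm(d-m),"jaw gaps",(L-A)@n,(R-A)@n)
a,b=cv2.imread("pics/raw.png"),cv2.imread("pics/raw2.png")
for k,(x,y0,ww,h) in dict(opener=(92,170,32,60),bird=(422,190,30,36)).items():
    r=cv2.minMaxLoc(cv2.matchTemplate(b[y0-12:y0+h+12,x-12:x+ww+12],a[y0:y0+h,x:x+ww],cv2.TM_CCOEFF_NORMED));print(k,r[1],np.array(r[3])-12)
if np.linalg.norm(d-m)<9 and max(abs((L-A)@n),abs((R-A)@n))<4.5: print(arm.job_done())
E
```

```text
dish [668.6850438  208.31158471] 3.8156472085683366 jaw gaps 0.30820279573297427 0.8570458606138186
opener 0.9739596843719482 [0 0]
bird 0.9902869462966919 [0 0]
the job is handed in; nothing more can be done
None
```

I handed the job in at about 15 s of the 58 s limit: the dish measures about 4 mm from the mark's centre (15 mm allowed), the clip's jaw edge is within about 1 mm of the organiser's front face, and the bird and opener have not moved; I did not check the jar's final position, but the arm only passed well above it.

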